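# Back the sample turntable up one notch

### The arm

A 6-joint arm with a two-finger parallel gripper is mounted at the origin on the work surface. World frame = base frame: x ahead of the robot, y to its left, z up, the work surface at z = 0. Lengths are in m, angles in rad, forces in N, time in s.
With the tool pointing down it reaches from about 0.225 to 0.875 m from the base axis. Payload 3.4 kg.
Tool frame: the origin (TCP) lies between the finger pads; the fingertips stand 14 mm ahead of it and the grasp point (between the pads) lies 5 mm behind it; z points along the fingers, y is the direction in which the jaws open and shut (so a half turn about z gives the same grasp; the last joint's range is limited). The gripper opens to 85 mm and grips with 20 to 120 N. Pads are 22 mm wide; open, the fingers measure 114 mm over their backs; the gripper's body (76 mm by 85 mm) begins 54 mm behind the grasp point. The pads swing forward as they close: fully open they stand 13 mm farther back than shut.
Start: joints at [-1.266, 0.276, 1.505, -0, 1.361, -0.121], TCP at [0.238, -0.524, 0.245] pointing down, gripper open.
Joint ranges: [-2.89, 2.89], [-0.75, 2.08], [0.22, 2.7], [-1.18, 4.32], [0.11, 2.71], [-2.7, 2.7]. Speed limits (rad/s): [2.57, 2.57, 3.14, 3.14, 3.14, 3.14].

### API

Orientations are given as a unit quaternion [w, x, y, z].
In Python, from rig import manip, get_image, job gives the robot as it stands. The module is installed in compiled form; this text tells all that it offers.
- The arm moves only by the tool step_arm, never from a script. Its argument "moves" is one flat list of numbers, 5 for each row, row after row: the shift along the tool's x, y, z as a fraction of full scale, then the turn about the tool's z as a fraction of full scale, then the gripper's target within -1 to 1 (shut at 1, half-way at 0, fully open at -1). In form: [dx, dy, dz, twist, hand, dx, dy, dz, twist, hand, ...]. A call has 1 to 5 rows; each row is the pose to reach, as a shift and turn from the pose commanded when the call began, along the tool's axes at that moment, turning the shorter way round; what a row does not reach only later rows make up. Full scale, the value 1, is 500 mm for a shift and pi rad for a turn. A row lasts 1/10 s, in which the tool goes at most 50 mm and 8.59 degrees, less where a joint would pass 70% of its speed; a pose out of reach is approached as far as the arm can. A call with a number of a shift or a turn outside -1 to 1 is refused whole. A call with a gripper value outside its range is refused whole. The fingers move at their own pace and stop on an object; "force" is the grip in N (left out, the last holds). Time passes only in rows, so rows that repeat a pose let the fingers close. It gives the time, the measured TCP pose, the force and the opening at its end, in the units of the state.
- manip.get_state(): the state, without advancing time (a new reading comes with each control period).
- get_image(name): name is "scene" or "top" or "wrist"; returns a dict with "frame" (384x512x3 uint8, blue, green, red), "fx", "fy", "cx", "cy" (pixels), "rvec" (rotation vector, rad) and "tvec" (3), from world to camera coordinates, as OpenCV has them; the wrist camera has in their place "T_tool_cam" (4x4, takes a point from camera to tool coordinates, whose origin is the TCP and whose axes are the flange's). Camera axes: x right, y down, z forward; pixel columns grow to the right and rows downward; lengths in m; the calibration is good to about 2 mm. A picture is of the moment at which its call begins: read the wrist's pose just before it. There is no depth.
- job.sign_off(): hands the job in, once; it reports no verdict.
The state is a dict: "clock": time; "qpos": joint angles; "qd": joint speeds; "effort": joint torques, N m; "position": TCP position; "ee_rot": TCP orientation; "contact_force": force on the tool from outside, world axes, zero at the start; "moment": the same for the moment, N m; "width": finger opening in m.
Only numpy, scipy, OpenCV 4.12 (cv2) and the standard library are available. Lean on these libraries where they do the work, as an engineer would, in place of code of your own. Each camera call takes 0.05 s, during which the arm holds its last target. There are 200 camera calls.

### The job

The ratcheted sample turntable on the lab bench was advanced one notch too far. With a fingertip, push the ball on the pawl's lever outward, away from the wheel, until the pawl is lifted out of the teeth and lies back on its stop; then push one of the wheel's upright pegs to turn the wheel backward (clockwise seen from above) by one notch, and finally tip the pawl back in so that it sits fully down in that next notch. Leave everything standing around the turntable where it is.

Things in the scene. Friction and masses are not known exactly. Their poses are not given: they have to be found in the camera images.
- turntable: Fixed sample turntable: white base plate (x +-115 mm, y -190 to +120 mm, 12 mm thick) with a round aluminium wheel, 204 mm across, on a vertical axis, and a ratchet pawl in a two-cheeked bracket (76 mm high) beside the rim. Origin: on the wheel's axis at bench level; z up; the pawl stands towards -y of this frame and swings in its y-z plane.
- wheel (a joint): Wheel angle, rad, growing counter-clockwise from above (forward); backward is negative. Starts near 0 with the pawl in a notch. 8 notches: one back is -0.785. The pawl drops fully in within 0.12 of a notch centre (multiples of 0.785). About 1 N on a peg turns it; it stays where left. With the pawl down, tooth faces block it backward.
- wheel_center (a point): Centre of the wheel's upper face, 35 mm above the bench. On the face: 8 steel teeth on the rim (radius 87 to 101 mm, tops 47 mm above the bench), steep on one side, sloping on the other; 8 fixed capped pots (23 mm across, tops 53 mm above the bench) at radius 57 mm midway between the pegs; a hub, 40 mm across, top 53 mm.
- peg (a point): Centre of the top of one of the wheel's 8 upright round pegs (all alike, 12 mm diameter, tops 92 mm above the bench) at radius 62 mm. They stand at angles 22.5 + 45 k degrees plus the value of wheel, counter-clockwise from +x of turntable; this one is k = 2 (112.5 degrees), across from the pawl. Any peg may be pushed.
- pawl (a joint): Pawl angle, rad: 0 = fully down in a notch, 1.05 = lifted, lying back on its stop. About 110 g, free hinge, weighted by its ball: it falls by itself to whichever side of the balance point (about 0.55) it is left on, in about a second, and stays there. Clear of the teeth above 0.35; resting on a tooth top it reads about 0.25.
- pawl_knob (a point): Centre of the black ball (26 mm diameter) on the pawl's 8 mm rod, 65 mm from the pivot (pivot 138 mm from the wheel's axis, 62 mm above the bench). Pawl down: 118 mm above the bench, 105 mm from the axis, leaning in over the rim. Upright on the way: 127 and 138 mm. Lifted: 119 and 170 mm, leaning out. About 1 N pushes it over.
- petri_dish: Bystander, loose, to be left standing: open glass dish, 90 mm across, 16 mm high, near the turntable. Origin: centre of its underside.
- sample_jar: Bystander, loose, to be left standing: capped glass jar, 48 mm diameter, 75 mm high, near the turntable. Origin: centre of its underside.
- beaker: Bystander, loose, to be left standing: glass beaker, 60 mm diameter, 70 mm high, near the turntable. Origin: centre of its underside.
- marker: Bystander, loose, to be left standing: marker pen with flat sides lying on the bench, about 130 x 15 x 14 mm, near the turntable. Origin: on its underside, 45 mm from its blunt end, long axis x.
- reagent_bottle: Bystander, loose, to be left standing: amber glass bottle, 60 mm diameter, 115 mm high, off to a side. Origin: centre of its underside.
- slide_box: Bystander, loose, to be left standing: closed plastic box for microscope slides, 87 x 62 x 34 mm, off to a side. Origin: centre of its underside.
- seed_bowl: Bystander, loose, to be left standing: white ceramic bowl, 80 mm across, 35 mm high, off to a side. Origin: centre of its underside.

How it is judged:
By the outcome, as a careful person would: the job done as asked, in the order asked, and still so for the second after the job is handed in, with the robot touching nothing.
It also fails if it takes over 54 s, if anything falls off the work surface, if the arm or the gripper's body presses on something with over 40 N, if the wrist force passes 120 N, or if a joint passes its speed limit or range.

## Working session

There is one attempt and no reset: what is moved stays moved. The work goes in short steps, Python scripts to look and compute and a tool call to move; the robot and the scene stay as the last step left them, time stands still between calls to the robot, and variables do not carry over. Pictures are saved under pics/ and viewed, about 8 in all and at most 12, crops included, and the job is handed in when it is done.

Besides the shell and the picture viewer there is one more tool, called after "Request:" as a command line: name --argument value ..., lists and objects as JSON in quotes. step_arm: Moves the arm, as the interface text tells. Its arguments: {"type":"object","properties":{"moves":{"type":"array","items":{"type":"number","minimum":-1,"maximum":1}},"force":{"type":"number"}},"required":["moves"]}

```bash
mkdir -p pics; python3 - <<'E'
from rig import manip,get_image,job
import cv2,numpy as np,pickle
s=manip.get_state();print(s)
d={}
for n in("scene","top"):
    im=get_image(n);d[n]=im;cv2.imwrite(f"pics/{n}0.png",im["frame"])
    print(n,im["fx"],im["cx"],im["cy"],im["rvec"],im["tvec"])
pickle.dump(d,open("im0.pkl","wb"))
cv2.imwrite("pics/both0.png",cv2.resize(d["top"]["frame"],(800,600),interpolation=cv2.INTER_CUBIC))
cv2.imwrite("pics/sc0.png",cv2.resize(d["scene"]["frame"],(800,600),interpolation=cv2.INTER_CUBIC))
E
```

```text
{'clock': 0.0, 'qpos': array([-1.26600010e+00,  2.76608391e-01,  1.50614866e+00, -6.86995917e-06,
        1.36068911e+00, -1.20976938e-01]), 'qd': array([-0.00139834,  0.00014673,  0.00069233, -0.00025804,  0.00035183,
       -0.00181008]), 'effort': array([-7.53664881e-04, -4.16780376e+01, -2.45805484e+01, -4.60450847e-04,
        1.10429767e-02, -2.20107367e-06]), 'position': array([ 0.23734145, -0.52317536,  0.24442586]), 'ee_rot': array([-9.22532035e-04,  9.77424533e-01,  2.11282806e-01, -8.84021606e-05]), 'contact_force': array([0.26871984, 0.06043253, 0.56356566]), 'moment': array([-0.00433893, -0.0582428 ,  0.01819732]), 'width': 0.08545244952046768}
scene 432.27931743727106 260.9965088019519 187.03429019095933 [ 2.44869011  0.88621972 -0.23828615] [-0.44944618 -0.2643292   1.51486564]
top 355.16458158016906 257.6341922313016 195.20893880222937 [ 2.14673382 -2.17546068  0.14547315] [-2.75720334e-04  5.82586718e-01  1.29301487e+00]
```

View pics/both0.png

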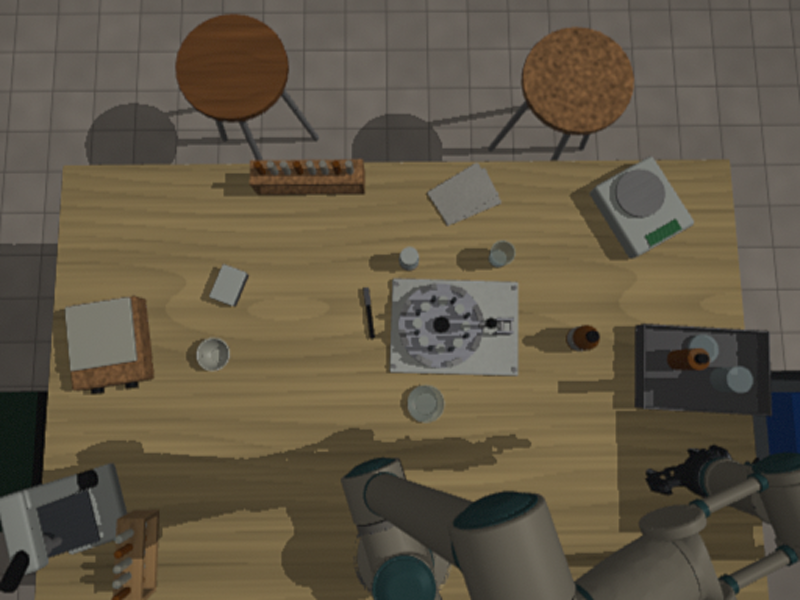

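View pics/sc0.png

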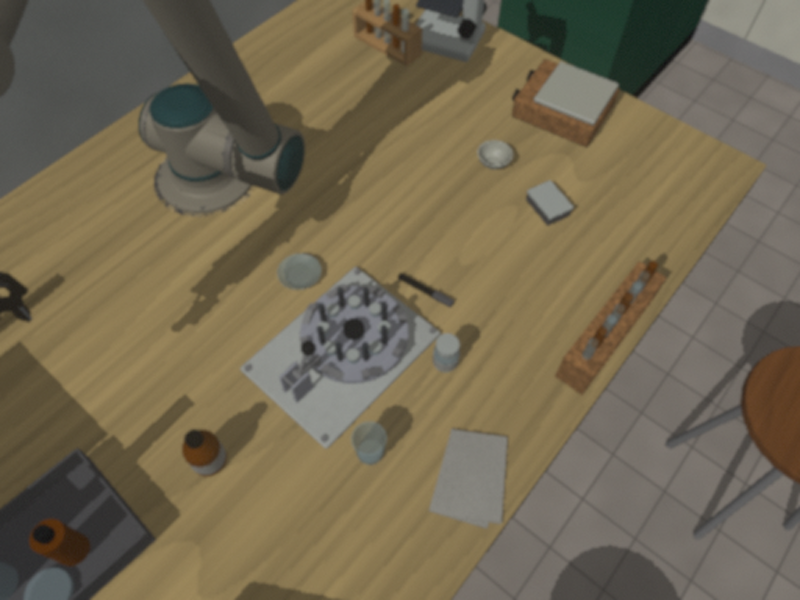

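The top view (800 px) shows the plate with corners near (390,280) to (517,375), the hub at (441,324) and the pawl ball at (491,324). The pawl points right, toward world -y. In the scene view the hub is at (354,328) and the ball at (308,348).

```bash
cat > h.py <<'E'
import cv2,numpy as np
def cam(im):
    R=cv2.Rodrigues(np.array(im["rvec"],float))[0];t=np.array(im["tvec"],float).ravel()
    K=np.array([[im["fx"],0,im["cx"]],[0,im["fy"],im["cy"]],[0,0,1.]]);return K,R,t
def ray(im,uv):
    K,R,t=cam(im);d=R.T@np.linalg.solve(K,[uv[0],uv[1],1.]);return -R.T@t,d
def plane(im,uv,z):
    o,d=ray(im,uv);return o+d*(z-o[2])/d[2]
def proj(im,p):
    K,R,t=cam(im);q=K@(R@np.array(p)+t);return q[:2]/q[2]
def tri(a,ua,b,ub):
    A=[];y=[]
    for im,u in((a,ua),(b,ub)):
        o,d=ray(im,u);d/=np.linalg.norm(d);M=np.eye(3)-np.outer(d,d);A.append(M);y.append(M@o)
    return np.linalg.lstsq(np.vstack(A),np.hstack(y),rcond=None)[0]
def dark(im,uv,r,th=45):
    g=im["frame"].max(2);u,v=map(int,uv);m=(g[v-r:v+r+1,u-r:u+r+1]<th).astype(np.uint8)
    n,l,s,c=cv2.connectedComponentsWithStats(m)
    return [(c[i]+[u-r,v-r],s[i,4]) for i in range(1,n) if s[i,4]>5]
E
python3 - <<'E'
import pickle;from h import *
d=pickle.load(open("im0.pkl","rb"));T,S=d["top"],d["scene"]
for n,im,hub,kn in(("top",T,(441,324),(491,324)),("scene",S,(354,328),(308,348))):
    for nm,p in(("hub",hub),("knob",kn)):
        print(n,nm,dark(im,np.array(p)/1.5625,9,50))
# plate by mask
f=T["frame"];hsv=cv2.cvtColor(f,cv2.COLOR_BGR2HSV)
m=((hsv[...,1]<45)&(hsv[...,2]>100)).astype(np.uint8);m[:175]=0;m[245:]=0;m[:,:245]=0;m[:,340:]=0
c=max(cv2.findContours(m,0,2)[0],key=cv2.contourArea);r=cv2.minAreaRect(c);b=cv2.boxPoints(r);print(r)
P=np.array([plane(T,u,.012) for u in b]);print(P.round(4));print(np.linalg.norm(np.diff(P,axis=0),axis=1))
cv2.imwrite("pics/crop1.png",np.hstack([cv2.resize(T["frame"][170:250,240:340],(800,640))[:600,:400*2]]))
E
```

```text
top hub [(array([281.94252874, 207.51724138]), np.int32(87))]
top knob [(array([313.94285714, 206.42857143]), np.int32(35))]
scene hub [(array([226.07079646, 210.25663717]), np.int32(113))]
scene knob [(array([197.07317073, 222.29268293]), np.int32(41))]
((290.686767578125, 208.9624786376953), (80.65280151367188, 59.91840362548828), 1.6365771293640137)
[[ 0.425   0.0244  0.012 ]
 [ 0.653   0.0154  0.012 ]
 [ 0.6402 -0.2941  0.012 ]
 [ 0.4122 -0.2785  0.012 ]]
[0.22819801 0.309703   0.22853404]
```

```bash
python3 - <<'E'
import pickle;from h import *
d=pickle.load(open("im0.pkl","rb"));T,S=d["top"],d["scene"]
print("hub",tri(T,(281.94,207.52),S,(226.07,210.26)),plane(T,(281.94,207.52),.053),plane(S,(226.07,210.26),.053))
k=tri(T,(313.94,206.43),S,(197.07,222.29));print("knob",k,plane(T,(313.94,206.43),.118),plane(S,(197.07,222.29),.118))
for z,pts in((.0,((405,400),)),(.075,((409,256),)),(.07,((502,250),)),(.115,((590,337),)),(0.007,((367,290),(372,337)))):
    for p in pts: print(p,plane(T,np.array(p)/1.5625,z).round(3))
E
```

```text
hub [ 0.53356737 -0.09836699  0.04417069] [ 0.53362584 -0.09672555  0.053     ] [ 0.53635983 -0.10259949  0.053     ]
knob [ 0.52961166 -0.2039687   0.11996148] [ 0.53015959 -0.20386543  0.118     ] [ 0.52834757 -0.2038027   0.118     ]
(405, 400) [ 0.356 -0.011  0.   ]
(409, 256) [ 0.694 -0.024  0.075]
(502, 250) [ 0.707 -0.245  0.07 ]
(590, 337) [ 0.495 -0.427  0.115]
(367, 290) [0.625 0.078 0.007]
(372, 337) [0.509 0.067 0.007]
```

View pics/crop1.png

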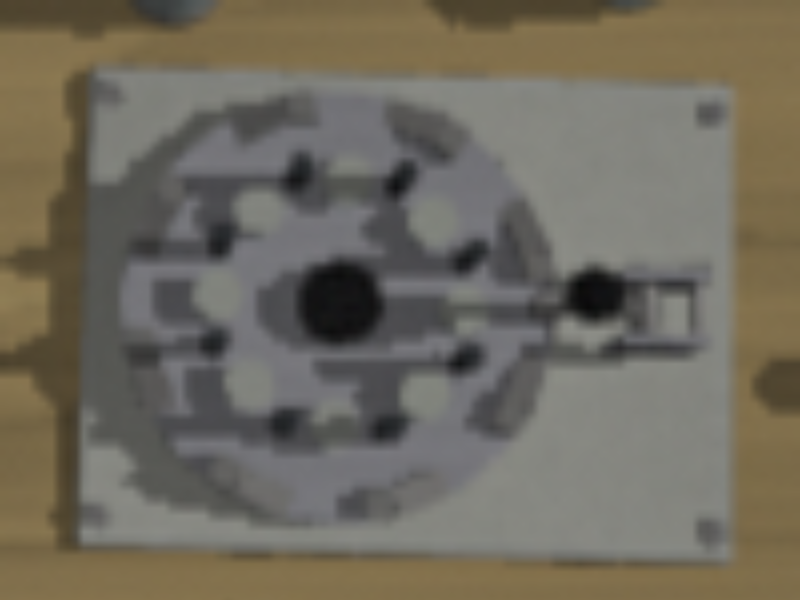

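The crop shows the hub at (340,303), the ball at (595,293) over the rim, and the eight pegs around the hub. Measurements agree: axis at about (0.534,-0.097), frame yaw about -0.04, and the ball triangulates to z = 0.120 at r = 106 mm, so the pawl is down.

```bash
cat > go.py <<'E'
import sys,numpy as np
from scipy.spatial.transform import Rotation as Ro
from rig import manip
A=np.array([.534,-.097]);Y=-.04
# args: turntable-frame x,y [mm], tcp z [mm] -> tool move; tool x wanted along turntable x
def go(x,y,z):
    s=manip.get_state();q=s["ee_rot"];R=Ro.from_quat([q[1],q[2],q[3],q[0]]).as_matrix()
    c,sn=np.cos(Y),np.sin(Y);w=np.array([A[0]+(c*x-sn*y)/1e3,A[1]+(sn*x+c*y)/1e3,z/1e3])
    d=R.T@(w-s["position"]);want=np.array([c,sn,0]);l=R.T@want
    p=s["position"][:2]-A;print("now tt",(np.array([c*p[0]+sn*p[1],-sn*p[0]+c*p[1],s["position"][2]])*1e3).round(1),"clock",s["clock"],"F",s["contact_force"].round(1),"w",s["width"].round(4))
    print("shift frac",(d/.5).round(4),"twist frac",round(np.arctan2(l[1],l[0])/np.pi,4),"target",w.round(4))
if __name__=="__main__": go(*map(float,sys.argv[1:4]))
E
python3 go.py 0 -64 240
```

```text
Traceback (most recent call last):
  File "go.py", line 12, in <module>
    if __name__=="__main__": go(*map(float,sys.argv[1:4]))
                             ~~^^^^^^^^^^^^^^^^^^^^^^^^^^^
  File "go.py", line 10, in go
    p=s["position"][:2]-A;print("now tt",(np.array([c*p[0]+sn*p[1],-sn*p[0]+c*p[1],s["position"][2]])*1e3).round(1),"clock",s["clock"],"F",s["contact_force"].round(1),"w",s["width"].round(4))
                                                                                                                                                                           ^^^^^^^^^^^^^^^^
AttributeError: 'float' object has no attribute 'round'
```

```bash
sed -i 's/s\["width"\].round(4)/round(s["width"],4)/' go.py; python3 go.py 0 -64 240
```

```text
now tt [-279.4 -437.8  244.5] clock 0.1 F [-0.2 -1.2  0.5] w 0.0857
shift frac [ 0.8349 -0.4169  0.0099] twist frac 0.1483 target [ 0.5314 -0.1609  0.24  ]
```

Request:
step_arm --moves '[0.418,-0.2085,0.005,0.074,1,0.418,-0.2085,0.005,0.074,1,0.418,-0.2085,0.005,0.074,1,0.418,-0.2085,0.005,0.074,1,0.418,-0.2085,0.005,0.074,1]' --force 30

```text
clock: 0.6
position: [0.3859, -0.3396, 0.2425]
ee_rot: [-0.001, 0.995, 0.097, 0.0]
contact_force: [0.7, 0.0, -0.2]
width: 0.0121
```

```bash
python3 go.py 0 -64 240
```

```text
now tt [-138.2 -248.3  242.5] clock 0.6 F [ 0.7  0.  -0.2] w 0.0121
shift frac [ 0.3546 -0.2942  0.0055] twist frac 0.0746 target [ 0.5314 -0.1609  0.24  ]
```

Request:
step_arm --moves '[0.3546,-0.2942,0.006,0.0746,1,0.3546,-0.2942,0.006,0.0746,1,0.3546,-0.2942,0.006,0.0746,1,0.3546,-0.2942,0.006,0.0746,1,0.3546,-0.2942,0.006,0.0746,1]'

```text
clock: 1.1
position: [0.5318, -0.1612, 0.2394]
ee_rot: [-0.0, 1.0, -0.02, -0.0]
contact_force: [0.7, -0.0, 0.3]
width: 0.0
```

```bash
python3 go.py 0 -64 119;  python3 - <<'E'
from rig import get_image
import cv2
im=get_image("wrist");cv2.imwrite("pics/w1.png",im["frame"]);print(im["fx"],im["cx"],im["cy"],im["T_tool_cam"])
E
```

```text
now tt [  0.4 -64.2 239.4] clock 1.1 F [ 0.7 -0.   0.3] w 0.0
shift frac [-0.0007 -0.0003  0.2408] twist frac 0.0002 target [ 0.5314 -0.1609  0.119 ]
310.53736416926125 250.19384859303855 191.21751752779468 [[ 8.01005518e-04 -9.45082490e-01 -3.26830913e-01  8.42079117e-02]
 [ 9.99999091e-01  4.02555952e-04  1.28676998e-03 -4.58225099e-04]
 [-1.08453605e-03 -3.26831647e-01  9.45081953e-01 -1.28263248e-01]
 [ 0.00000000e+00  0.00000000e+00  0.00000000e+00  1.00000000e+00]]
```

View pics/w1.png

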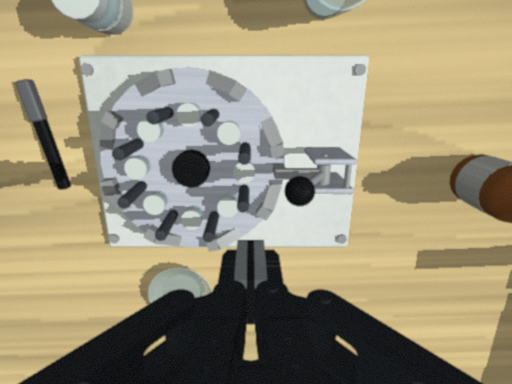

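The wrist view shows the pawl down with the ball at (300,190), the hub at (191,168), and shut fingertips about 30 px wide ending near (250,240). I'll check ball and hub against the calibration, then descend.

```bash
cat > wr.py <<'E'
import numpy as np,cv2
from scipy.spatial.transform import Rotation as Ro
from rig import manip,get_image
A=np.array([.534,-.097]);Y=-.04
def shot(name=None):
    s=manip.get_state();im=get_image("wrist")
    if name: cv2.imwrite(name,im["frame"])
    q=s["ee_rot"];T=np.eye(4);T[:3,:3]=Ro.from_quat([q[1],q[2],q[3],q[0]]).as_matrix();T[:3,3]=s["position"]
    return im,T@im["T_tool_cam"]
def tt(im,C,uv,z):
    d=C[:3,:3]@np.array([(uv[0]-im["cx"])/im["fx"],(uv[1]-im["cy"])/im["fy"],1]);o=C[:3,3]
    p=(o+d*(z-o[2])/d[2])[:2]-A;c,s=np.cos(Y),np.sin(Y);return np.array([c*p[0]+s*p[1],-s*p[0]+c*p[1]])*1e3
E
python3 - <<'E'
from wr import *
from h import dark
im,C=shot()
for n,uv,r,z in(("knob",(300,190),20,.118),("hub",(191,168),24,.053)):
    for c,a in dark(im,uv,r,45): print(n,c,a,tt(im,C,c,z).round(1))
for uv in((88,69),(358,69),(340,239),(114,239)):print(tt(im,C,uv,.012).round(1))
print("tip edges",tt(im,C,(237,242),.225),tt(im,C,(266,242),.225))
E
```

```text
knob [304.33764136 194.43780291] 619 [  -1.  -105.7]
hub [195.31501472 171.07458292] 1019 [ 1.4 -1.7]
[102.6 114.7]
[ 103.6 -173.6]
[ -98.5 -174.1]
[-100.2  115. ]
tip edges [ 10.58181151 -53.22477742] [ 10.67300436 -68.15028341]
```

Request:
step_arm --moves '[0,0,0.1,0,1,0,0,0.2,0,1,0,0,0.24,0,1,0,0,0.24,0,1]'

```text
clock: 1.6
position: [0.5272, -0.1634, 0.1161]
ee_rot: [-0.002, 1.0, -0.021, -0.004]
contact_force: [0.2, 0.3, 0.6]
width: -0.0
```

```bash
python3 go.py 0 -64 119
```

```text
now tt [ -4.1 -66.6 116.1] clock 1.6 F [0.2 0.3 0.6] w -0.0
shift frac [ 0.0082 -0.0053 -0.0059] twist frac -0.0005 target [ 0.5314 -0.1609  0.119 ]
```

Request:
step_arm --moves '[0.003,0.02,0,0,1,0.003,0.04,0,0,1,0.003,0.055,0,0,1,0.003,0.07,0,0,1,0.003,0.085,0,0,1]'

```text
clock: 2.1
position: [0.5305, -0.2078, 0.1206]
ee_rot: [0.001, 1.0, -0.021, 0.001]
contact_force: [0.1, 0.4, 0.8]
width: 0.0004
```

Request:
step_arm --moves '[0,0.015,0,0,1,0,0.03,0,0,1,0,0.045,0,0,1,0,0.06,0,0,1,0,0.07,0,0,1]'

```text
clock: 2.6
position: [0.5288, -0.2419, 0.1197]
ee_rot: [-0.0, 1.0, -0.021, -0.0]
contact_force: [0.7, 6.9, 0.4]
width: -0.0004
```

```bash
python3 go.py 0 -139 119
```

```text
now tt [   0.6 -145.   119.7] clock 2.6 F [0.7 6.9 0.4] w -0.0004
shift frac [-0.0012 -0.012   0.0014] twist frac -0.0005 target [ 0.5284 -0.2359  0.119 ]
```

Against the stop (6.9 N). Backing off, rising and checking.

Request:
step_arm --moves '[0,-0.02,0,0,1,0,-0.06,0,0,1,0,-0.1,-0.06,0,1,0,-0.16,-0.16,0,1,0,-0.2,-0.2,0,1]'

```text
clock: 3.1
position: [0.5335, -0.1403, 0.2223]
ee_rot: [0.0, 1.0, -0.02, 0.001]
contact_force: [0.5, -0.3, 0.8]
width: -0.0001
```

Request:
step_arm --moves '[-0.03,-0.09,0,0,1,-0.08,-0.1,0,0,1,-0.12,-0.1,0,0,1,-0.12,-0.1,0,0,1,-0.12,-0.1,0,0,1]'

```text
clock: 3.6
position: [0.4754, -0.0888, 0.2202]
ee_rot: [0.0, 1.0, -0.02, 0.001]
contact_force: [0.6, 0.3, -0.4]
width: 0.0001
```

```bash
python3 go.py -50 59 89; python3 -c "
from wr import *
im,C=shot('pics/w2.png')
import pickle;pickle.dump((im,C),open('w2.pkl','wb'))"
```

```text
now tt [-58.9   5.9 220.2] clock 3.6 F [ 0.6  0.3 -0.4] w 0.0001
shift frac [ 0.0173 -0.1064  0.2623] twist frac -0.0002 target [ 0.4864 -0.036   0.089 ]
```

View pics/w2.png

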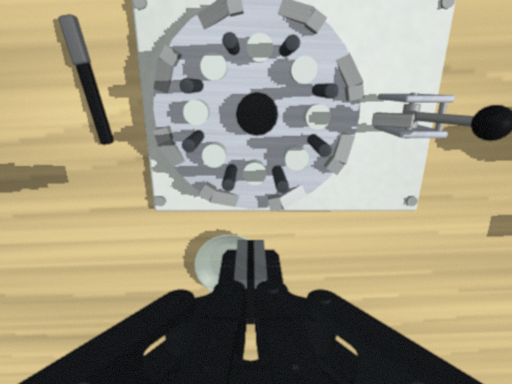

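The pawl is lifted: the ball is at (492,122), leaning out over the bracket. Now I'll check wheel angle by comparing the pegs with their predicted positions.

```bash
cat > pegs.py <<'E'
from wr import *
def pix(im,C,x,y,z):
    c,s=np.cos(Y),np.sin(Y);w=np.array([A[0]+(c*x-s*y)/1e3,A[1]+(s*x+c*y)/1e3,z])
    p=C[:3,:3].T@(w-C[:3,3]);return np.array([im["fx"]*p[0]/p[2]+im["cx"],im["fy"]*p[1]/p[2]+im["cy"]])
def draw(im,C,th,f):
    o=cv2.resize(im["frame"],None,fx=1.5,fy=1.5)
    for k in range(8):
        a=np.radians(22.5+45*k)+th;u=pix(im,C,62*np.cos(a),62*np.sin(a),.092);cv2.circle(o,tuple(int(v*1.5) for v in u),3,(0,0,255) if k!=2 else (0,255,0),-1)
    for u in(pix(im,C,0,0,.053),): cv2.circle(o,tuple(int(v*1.5) for v in u),3,(255,0,0),-1)
    cv2.imwrite(f,o)
E
python3 - <<'E'
import pickle;from pegs import *
im,C=pickle.load(open('w2.pkl','rb'));draw(im,C,0,'pics/w2d.png')
E
```

```text
(no output)
```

View pics/w2d.png

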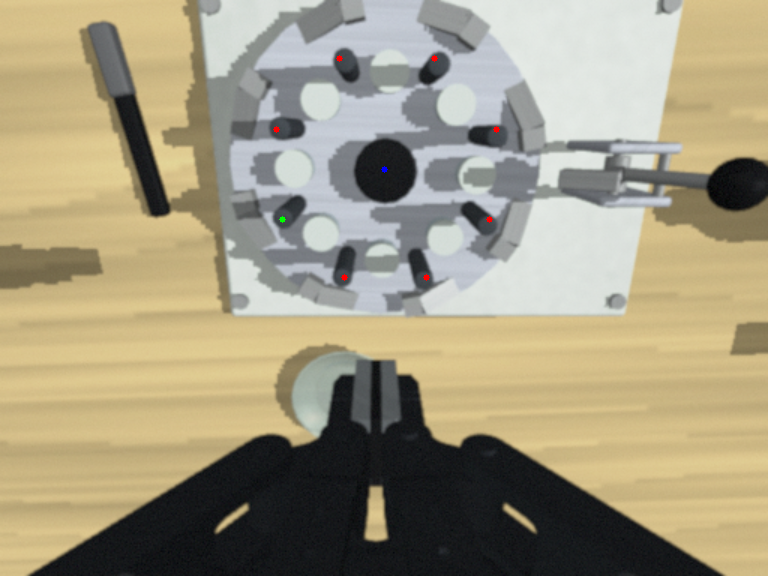

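Predicted peg tops sit about 5 px left of the actual ones, so the axis is really about 2 mm further toward -y, which agrees with the hub; wheel angle is about 0. I'm correcting the axis and moving beside peg k=2.

```bash
sed -i 's/-\.097\]/-.099]/' go.py wr.py; python3 go.py -52 59 86
```

```text
now tt [-58.4   7.6 220.1] clock 3.65 F [ 0.  -1.1 -0.2] w 0.0002
shift frac [ 0.0123 -0.103   0.2682] twist frac -0.0003 target [ 0.4844 -0.038   0.086 ]
```

Request:
step_arm --moves '[0.012,-0.1,0,0,1,0.012,-0.103,0.06,0,1,0.012,-0.103,0.15,0,1,0.012,-0.103,0.22,0,1,0.012,-0.103,0.268,0,1]'

```text
clock: 4.15
position: [0.4831, -0.0378, 0.0832]
ee_rot: [-0.0, 1.0, -0.021, -0.001]
contact_force: [-0.9, -0.6, -1.0]
width: -0.0001
```

Request:
step_arm --moves '[0,0,0,0,1,0,0,0,0,1]'

```text
clock: 4.35
position: [0.4843, -0.0383, 0.0858]
ee_rot: [0.0, 1.0, -0.021, 0.0]
contact_force: [0.2, -0.1, 0.6]
width: 0.0001
```

```bash
python3 go.py 6 59 86
```

```text
now tt [-52.1  58.7  85.8] clock 4.35 F [ 0.2 -0.1  0.6] w 0.0001
shift frac [ 0.1163 -0.0007 -0.0004] twist frac -0.0004 target [ 0.5424 -0.0403  0.086 ]
```

Request:
step_arm --moves '[0.01,0,0,0,1,0.02,0,0,0,1,0.03,0,0,0,1,0.04,0,0,0,1,0.05,0,0,0,1]'

```text
clock: 4.85
position: [0.5083, -0.0388, 0.0861]
ee_rot: [-0.0, 1.0, -0.021, -0.0]
contact_force: [-1.0, 0.3, 0.2]
width: 0.0002
```

Request:
step_arm --moves '[0.01,0,0,0,1,0.02,0,0,0,1,0.03,0,0,0,1,0.04,0,0,0,1,0.05,0,0,0,1]'

```text
clock: 5.35
position: [0.5335, -0.0405, 0.0857]
ee_rot: [0.0, 1.0, -0.02, -0.0]
contact_force: [-2.6, -0.9, -0.6]
width: -0.0001
```

Request:
step_arm --moves '[0.002,0,0,0,1,0.002,0,0,0,1,0.002,0,0,0,1]'

```text
clock: 5.65
position: [0.5344, -0.0401, 0.0859]
ee_rot: [0.0, 1.0, -0.021, 0.0]
contact_force: [0.8, -0.7, 0.3]
width: -0.0
```

```bash
python3 go.py 6 59 86; python3 - <<'E'
from pegs import *
im,C=shot();draw(im,C,-.785,'pics/w3d.png')
E
```

```text
now tt [-2.  58.9 85.9] clock 5.65 F [ 0.8 -0.7  0.3] w -0.0
shift frac [ 0.0159 -0.0003 -0.0002] twist frac -0.0003 target [ 0.5424 -0.0403  0.086 ]
```

View pics/w3d.png

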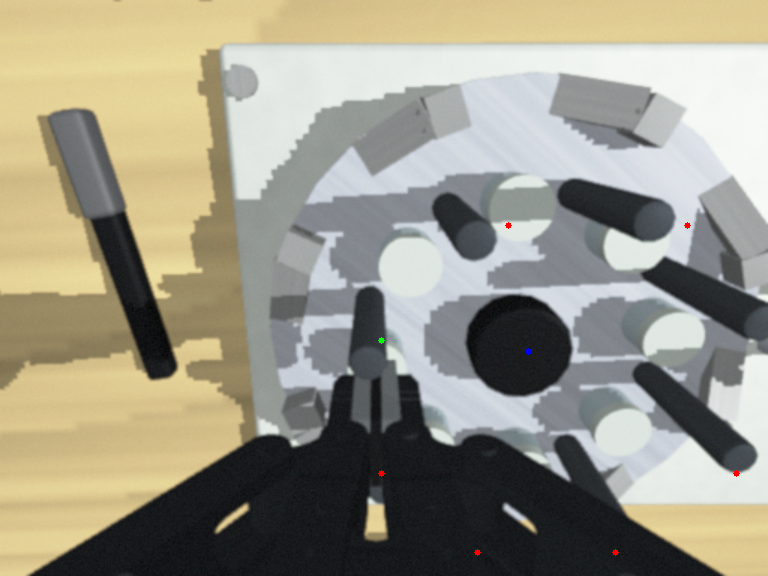

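The pushed peg top is at (368,360), and the next ones at (478,240) and (655,221). The targets are the dots, about 19 px further on, so I'll compute the angle.

```bash
python3 - <<'E'
from pegs import *
im,C=shot()
U=np.array([(368,361),(478,240),(655,221)])/1.5
P=np.array([tt(im,C,u,.092) for u in U]);print(P.round(1),np.linalg.norm(np.diff(P,axis=0),axis=1))
z=P@[1,1j];t=62*np.exp(1j*np.radians([112.5,67.5,22.5]))
th=np.angle(np.sum((z-z.mean())*np.conj(t-t.mean())));c=z.mean()-np.exp(1j*th)*t.mean();print("theta",th,"centre",c)
print("hub",tt(im,C,np.array([520,344])/1.5,.053))
for k in range(3):print(np.angle(z[k]/t[k]),np.angle((z[k]-c)/t[k]))
E
```

```text
[[ 16.8  61.3]
 [ 53.1  31.6]
 [ 58.2 -14.9]] [46.91066554 46.78672727]
theta -0.6804273521781646 centre (-1.1194522441581967+2.196716374383495j)
hub [3.21554163 3.80061462]
-0.660285330509222 -0.6871640954679201
-0.6412299831415742 -0.6811119753181196
-0.6430331708631745 -0.6730047751343343
```

θ ≈ -0.68 (chords of 46.9 mm against 47.4 expected). About 6 mm more.

Request:
step_arm --moves '[0.004,0,0,0,1,0.008,0,0,0,1,0.012,0,0,0,1,0.012,0,0,0,1,0.012,0,0,0,1]'

```text
clock: 6.25
position: [0.5404, -0.0402, 0.0858]
ee_rot: [-0.0, 1.0, -0.021, 0.0]
contact_force: [0.2, 0.0, 0.5]
width: -0.0001
```

Request:
step_arm --moves '[-0.01,0,0,0,1,-0.016,0,0,0,1,-0.016,0,-0.08,0,1,-0.016,0,-0.18,0,1,-0.06,0,-0.28,0,1]'

```text
clock: 6.75
position: [0.5137, -0.0394, 0.2234]
ee_rot: [0.0, 1.0, -0.02, 0.001]
contact_force: [0.1, 0.5, 0.3]
width: 0.0
```

Request:
step_arm --moves '[-0.1,0.06,0,0,1,-0.1,0.1,0,0,1,-0.1,0.1,0,0,1,-0.1,0.1,0,0,1]'

```text
clock: 7.15
position: [0.4599, -0.0871, 0.2218]
ee_rot: [-0.0, 1.0, -0.021, 0.001]
contact_force: [0.3, -1.0, -0.6]
width: -0.0
```

```bash
python3 go.py 0 -210 240; python3 - <<'E'
from pegs import *
import pickle
im,C=shot();draw(im,C,-.785,'pics/w4d.png');pickle.dump((im,C),open('w4.pkl','wb'))
E
```

```text
now tt [-74.5   9.  221.8] clock 7.15 F [ 0.3 -1.  -0.6] w -0.0
shift frac [ 0.1502  0.4375 -0.0365] twist frac -0.0008 target [ 0.5256 -0.3088  0.24  ]
```

View pics/w4d.png

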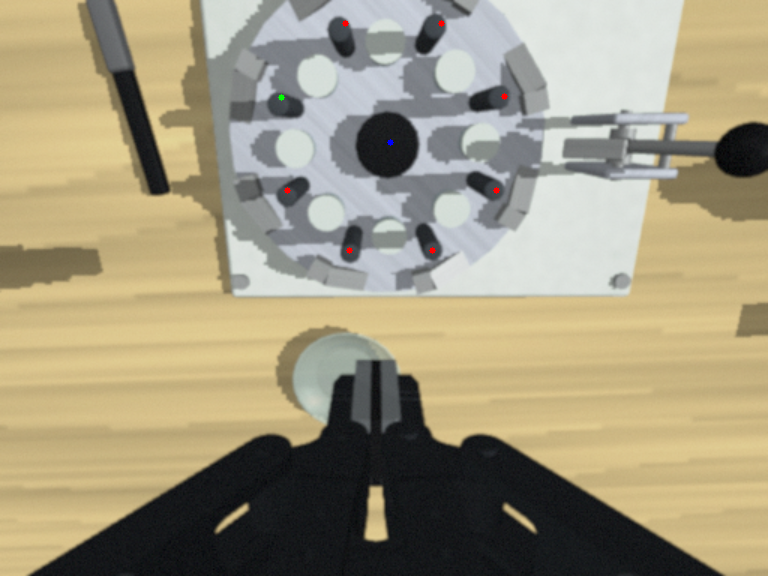

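```bash
python3 - <<'E'
from pegs import *
import pickle
im,C=pickle.load(open('w4.pkl','rb'));g=cv2.cvtColor(im["frame"],cv2.COLOR_BGR2GRAY)
z=[];t=[]
for k in range(8):
    a=np.radians(22.5+45*k)-.785;m=62*np.exp(1j*a);u=pix(im,C,m.real,m.imag,.092)
    x,y=int(u[0])-14,int(u[1])-14;y=max(y,0);b=(g[y:y+29,x:x+29]<85).astype(np.uint8)
    n,l,s,c=cv2.connectedComponentsWithStats(b);i=min(range(1,n),key=lambda j:np.hypot(*(c[j]+[x,y]-u))-(s[j,4]>40)*20)
    # outermost end of dark peg: project on direction away from peg foot
    f=pix(im,C,m.real,m.imag,.035);d=(u-f)/np.linalg.norm(u-f)
    p=np.argwhere(l==i)[:,::-1]+[x,y];e=p@d;q=p[e>e.max()-7].mean(0)   # top disc ~ 8 px
    w=tt(im,C,q,.092);z.append(w@[1,1j]);t.append(62*np.exp(1j*np.radians(22.5+45*k)));print(k,(q*1.5).round(),w.round(1))
z=np.array(z);t=np.array(t);zc=z-z.mean();print("theta",np.angle(np.sum(zc*np.conj(t))),"centre",z.mean(),"r",abs(zc).round(1),np.angle(zc/t).round(3))
E
```

```text
0 [436.  21.] [ 58.2 -20.8]
1 [337.  24.] [57.1 27.7]
2 [274. 102.] [21.3 61.2]
3 [284. 197.] [-27.   59.1]
4 [349. 254.] [-59.7  24.2]
5 [433. 253.] [-58.7 -23.8]
6 [496. 191.] [-24.1 -56.8]
7 [502.  95.] [ 24.4 -56.1]
theta -0.7588856301966269 centre (-1.061673057661022+1.8397513405734824j) r [63.4 63.6 63.4 62.9 62.7 63.1 63.  63.3] [-0.758 -0.76  -0.753 -0.752 -0.757 -0.76  -0.767 -0.763]
```

θ ≈ -0.76, well within 0.12 of the notch at -0.785. Now round the outside of the ball.

Request:
step_arm --moves '[0.15,0.427,0,0,1,0.15,0.427,0,0,1,0.15,0.427,0,0,1,0.15,0.427,0,0,1,0.15,0.427,0,0,1]'

```text
clock: 7.7
position: [0.5282, -0.3067, 0.2205]
ee_rot: [0.001, 1.0, -0.021, 0.0]
contact_force: [0.1, -0.1, 0.7]
width: -0.0
```

```bash
python3 go.py 0 -207 119
```

```text
now tt [   2.5 -207.8  220.5] clock 7.7 F [ 0.1 -0.1  0.7] w -0.0
shift frac [-0.0052 -0.0018  0.2029] twist frac -0.0006 target [ 0.5257 -0.3058  0.119 ]
```

Request:
step_arm --moves '[-0.005,0,0.08,0,1,-0.005,0,0.16,0,1,-0.005,0,0.203,0,1,-0.005,0,0.203,0,1,-0.005,-0.02,0.203,0,1]'

```text
clock: 8.2
position: [0.5252, -0.2938, 0.1199]
ee_rot: [0.0, 1.0, -0.021, 0.0]
contact_force: [0.1, -1.5, 0.6]
width: 0.0003
```

Request:
step_arm --moves '[0,-0.015,0,0,1,0,-0.03,0,0,1,0,-0.045,0,0,1,0,-0.06,0,0,1,0,-0.075,0,0,1]'

```text
clock: 8.7
position: [0.5257, -0.255, 0.1205]
ee_rot: [0.0, 1.0, -0.02, 0.0]
contact_force: [0.2, 0.4, 0.1]
width: 0.0003
```

Request:
step_arm --moves '[0,-0.01,0,0,1,0,-0.02,0,0,1,0,-0.03,0,0,1,0,-0.03,0,0,1,0,-0.03,0,0,1]'

```text
clock: 9.2
position: [0.5263, -0.2409, 0.12]
ee_rot: [0.0, 1.0, -0.02, 0.0]
contact_force: [0.7, -0.2, 0.1]
width: -0.0001
```

```bash
python3 go.py 0 -145 119
```

```text
now tt [  -2.  -142.1  120. ] clock 9.2 F [ 0.7 -0.2  0.1] w -0.0001
shift frac [0.0041 0.0057 0.0021] twist frac -0.0003 target [ 0.5282 -0.2439  0.119 ]
```

Back out, rise and check with the wrist and both fixed cameras.

Request:
step_arm --moves '[0,0.03,0,0,1,0,0.08,0,0,1,0,0.12,-0.05,0,1,0,0.12,-0.15,0,1,0,0.12,-0.25,0,1]'

```text
clock: 9.7
position: [0.523, -0.3029, 0.2454]
ee_rot: [-0.0, 1.0, -0.022, -0.001]
contact_force: [0.2, -1.2, 0.7]
width: -0.0
```

Request:
step_arm --moves '[-0.1,0,0,0,1,-0.2,0,0,0,1,-0.3,-0.05,0,0,1,-0.3,-0.15,0,0,1,-0.3,-0.2,0,0,1]'

```text
clock: 10.2
position: [0.3755, -0.1938, 0.2453]
ee_rot: [-0.0, 1.0, -0.022, -0.0]
contact_force: [0.9, -0.3, -0.4]
width: 0.0007
```

Request:
step_arm --moves '[0,0,0,0,1,0,0,0,0,1,0,0,0,0,1,0,0,0,0,1,0,0,0,0,1]'

```text
clock: 10.7
position: [0.3783, -0.1957, 0.2449]
ee_rot: [0.0, 1.0, -0.021, -0.0]
contact_force: [-0.3, -0.1, 0.1]
width: -0.0001
```

```bash
python3 go.py 0 -145 119; python3 - <<'E'
from pegs import *
import pickle
from h import *
im,C=shot();draw(im,C,-.785,'pics/w5d.png')
d=pickle.load(open("im0.pkl","rb"));T,S=get_image("top"),get_image("scene")
cv2.imwrite("pics/both5.png",np.hstack([T["frame"][140:300,190:400],S["frame"][140:300,110:320]]).repeat(1,0))
b=cv2.imread("pics/both5.png");cv2.imwrite("pics/both5.png",cv2.resize(b,(800,305)))
for n,i in(("top",T),("scene",S)):
    for p in((282,207),(314,206)) if n=="top" else ((226,210),(197,222)):print(n,dark(i,p,9,50))
E
```

```text
now tt [-151.7 -102.9  244.9] clock 10.7 F [-0.3 -0.1  0.1] w -0.0001
shift frac [0.3037 0.0837 0.2516] twist frac -0.0006 target [ 0.5282 -0.2439  0.119 ]
top [(array([281.89534884, 207.55813953]), np.int32(86))]
top [(array([313.83333333, 206.47222222]), np.int32(36))]
scene [(array([226.05263158, 210.16666667]), np.int32(114))]
scene [(array([197.07317073, 222.29268293]), np.int32(41))]
```

View pics/w5d.png

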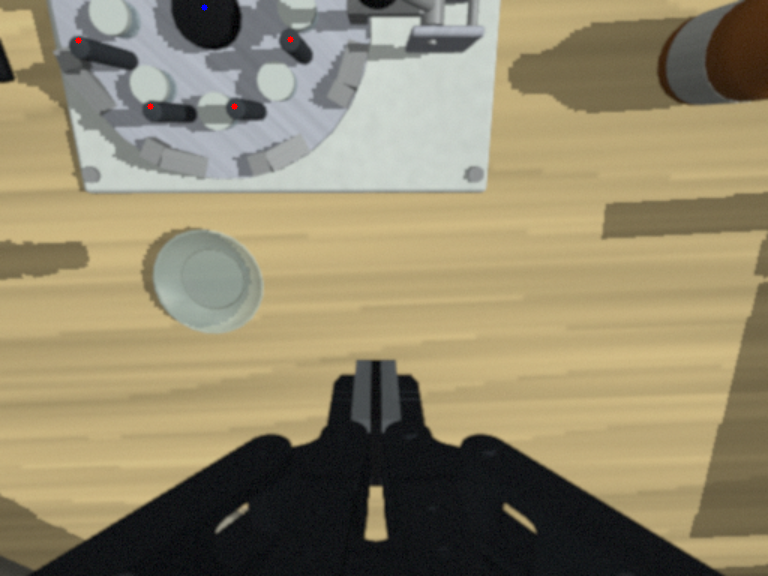

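View pics/both5.png

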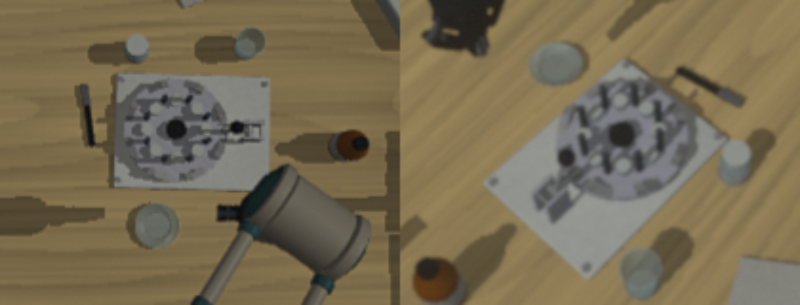

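The ball's pixel position matches the start to 0.1 px in both fixed views, so the pawl is fully down. The pegs sit on the one-notch-back predictions, and the bystanders look unmoved. Handing in.

```bash
python3 -c "
from rig import job
print(job.sign_off())"
```

```text
the job is handed in; nothing more can be done
None
```

The wheel is back one notch with the pawl fully down in it, and I handed the job in at about 11 s of the 54 s allowed. I lifted the pawl onto its stop with the shut fingertips, pushed peg k=2 clockwise, tipped the pawl back in and withdrew clear of everything.

- **Wheel:** The peg fit before dropping the pawl gave about -0.76 rad. The target is -0.785, with 0.12 either way allowed. I did not refit the angle after the pawl dropped, but in the last wrist picture the visible pegs sit on the predictions for -0.785.
- **Pawl:** In both fixed cameras the ball is within about 0.1 px of where it was at the start, when the pawl was fully down.
- **Bystanders:** The ones near the turntable look unmoved in the last pictures. I judged that by eye and did not measure it. The slide box and seed bowl were outside those last crops, but the arm never went near them.
- **Forces:** The highest reading was about 7 N, when the pawl met its stop.
- **Disagreement:** My estimates of the wheel axis differed by 2–4 mm between views. I shifted the axis 2 mm partway through; the later peg fit put it about 2 mm back again, close to my first estimate. The wheel angle came from the pegs' positions relative to each other, so this did not affect it.

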